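# Open the drying-capsule jar that has a tape roll parked on its cap

## Task

Slide the roll of tape straight up off the post on the jar's cap and leave it lying flat on the grey silicone mat. Then, with the jar left standing in its wooden holder, which keeps it from turning, unscrew the tight cap and stop turning when the threads let go; do not pull the jar up out of the holder, and leave the other things on the table where they are. Finish still holding the cap in the gripper, level and just above the open mouth, its lower edge about one to two centimetres clear of the jar: the cap is not put down or let go at the end.

Things in the scene. Friction and masses are not known exactly. Their poses are not given: they have to be found in the camera images.
- holder: Fixed square wooden holder, 85 x 85 x 26 mm high, with an open square socket 65 x 65 mm and 16 mm deep in which the jar stands with 1.5 mm play on each side; it braces the jar against turning but does not hold it down. Origin: centre of its underside; z up, x and y along its sides.
- jar: Loose jar of amber glass, about 400 g: square body 62 x 62 x 52 mm high, then a round neck 38 mm across (46 mm over its threads) whose mouth is 82.5 mm above the underside. Origin: centre of its underside, 10 mm above the table when it stands in the holder; z up the jar.
- jar_mouth (a point): Centre of the jar's mouth, on its axis, level with the top edge of the neck (82.5 mm above the jar's underside); axes as the jar's.
- cap: Loose white plastic screw cap, 50 g, ribbed round skirt 55 mm across, 26 mm high, open below; a post 16 mm across rises 34 mm from the middle of its top. Origin: centre of its lower edge, z up; 63 mm above the jar's underside when screwed on (11 mm of bare neck shows below it). Unscrews counter-clockwise from above: its yaw minus the jar's is 0 to 0.2 rad at the start, 0 fully tight (a stop).
- cap_top (a point): Centre of the flat top of the cap, at the foot of its post, 26 mm above the lower edge. A sprung liner inside presses the cap up against the threads with about 12 N, so it takes some 0.2 to 0.4 Nm to turn (grip the skirt firmly) and the cap is pushed up about 1 mm more when the threads let go.
- cap_rim (a point): Centre of the cap's lower edge (same as the cap's origin). Turning it counter-clockwise the cap climbs about 2.6 mm; the threads let go at about 0.97 rad (56 deg) of yaw past the jar's; a further stop is at 1.75 rad (100 deg), so a turn of 70 deg always frees it and it lifts straight off. Pulling up before that lifts the jar.
- roll: Roll of paper tape, rigid, 60 g: outside 62 mm, hole 25 mm, 25 mm high. At the start it lies flat on top of the cap with the cap's post through its hole (the post stands 9 mm above the roll). It can be gripped across its outside from above. Origin: centre of its underside, z along its axis.
- mat: Fixed square grey silicone mat, 140 x 140 mm and 4 mm thick, lying flat and empty on the table. Origin: centre of its underside, z up.
- charger: Bystander, fixed: white portable charger with a hinged lid, 75 x 110 x 33 mm high; origin: centre of its underside.
- dryer: Bystander, fixed: beige plastic hearing-aid dryer, 90 x 120 x 68 mm high; origin: centre of its underside.
- dish: Bystander, loose: clear glass ring dish, 80 mm across, 22 mm high; origin: centre of its underside.
- pencup: Bystander, loose: bamboo pen cup 72 mm across, 95 mm high (pens up to 150 mm), a spring clip fastened to its rim; origin: centre of its underside.
- batteries: Bystander, loose: flat grey round battery pack, 48 mm across, 12 mm high; origin: centre of its underside.
- dropper: Bystander, loose: small white bottle, 32 mm across, 60 mm high; origin: centre of its underside.
- brush: Bystander, loose: small cleaning brush, 130 mm long, lying on the table.
- cap_side (a point): A point on the outside of the skirt's lower edge, 27.6 mm from the cap's axis along the cap's own x axis (unmarked); it shows how far the cap has been turned.
Things that resemble listed ones, but are neither listed nor needed, are in the scene too. Of the things shaped like the mat, the grey one is meant.

How it is judged:
By the outcome, as a careful person would: the job done as asked, in the order asked, and still so for the second after the job is handed in, while the arm keeps its last pose, push and grip.
It also fails if it takes over 51 s, if anything falls off the work surface, if the arm or the gripper's body presses on something with over 40 N, if the wrist force passes 120 N, or if a joint passes its speed limit or range.

## Robot

A 6-joint arm with a two-finger parallel gripper is mounted at the origin on the work surface. World frame = base frame: x ahead of the robot, y to its left, z up, the work surface at z = 0. Lengths are in mm, angles in rad, forces in N, time in s.
With the tool pointing down it reaches from about 350 to 875 mm from the base axis. Payload 4.2 kg.
Tool frame: the origin (TCP) lies at the very end of the fingers, on their centre line; the grasp point (between the pads) lies 19 mm behind it; z points along the fingers, y is the direction in which the jaws open and shut (so a half turn about z gives the same grasp; the last joint's range is limited). The gripper opens to 85 mm and grips with 20 to 120 N. Pads are 22 mm wide; open, the fingers measure 114 mm over their backs; the gripper's body (76 mm by 85 mm) begins 54 mm behind the grasp point. The pads swing forward as they close: fully open they stand 13 mm farther back than shut.
Start: joints at [-1.025, 0.385, 0.008, 0, -1.194, -0.259], TCP at [176.819, -599.445, 231.312] pointing down, gripper open.
Joint ranges: [-3.14, 3.14], [-1.21, 2.06], [-1.07, 1.41], [-3.16, 2.05], [-2.99, -0.16], [-3.1, 3.1]. Speed limits (rad/s): [2.79, 2.79, 3.14, 3.14, 3.14, 3.14].

## Interface

Orientations are given as a unit quaternion [x, y, z, w].
In Python, from bench import arm, optics, job gives the robot as it stands.
- The arm moves only by the tool send_rows, never from a script. Its argument "steps" is a list that holds one entry, the list of rows, each a list of 5 numbers: the shift along the tool's x, y, z in cm, then the turn about the tool's z in rad, then the opening, from 0 (shut) to 1 (fully open). A call has 1 to 10 rows; each row shifts and turns the pose as measured when the row begins, along the tool's axes as they then stand; what a row does not reach is not made up. A row lasts 1/12 s, in which the tool goes at most 41.7 mm and 7.16 degrees, less where a joint would pass 70% of its speed; a pose out of reach is approached as far as the arm can. A call with a gripper value outside its range is refused whole. The fingers move at their own pace and stop on an object; the grip force is fixed at half the most. Time passes only in rows, so rows that do not move let the fingers close. It gives the time, the measured TCP pose, the force and the opening at its end, in the units of the state.
- arm.read_state(): the state, without advancing time (a new reading comes with each control period).
- optics.get_image(name): name is "scene" or "top" or "wrist"; returns (picture, depth): 420x560x3 uint8, blue, green, red; 420x560 float32, mm along the optical axis (not along the pixel's ray), 0 where there is no reading.
- optics.get_calibration(name): a dict with "K" (3x3 intrinsics, pixels), "rvec" (rotation vector, rad) and "tvec" (3), from world to camera coordinates, as OpenCV has them; the wrist camera has in their place "hand_eye" (4x4, takes a point from camera to tool coordinates, whose origin is the TCP and whose axes are the flange's). Camera axes: x right, y down, z forward; pixel columns grow to the right and rows downward; lengths in mm; the calibration is good to about 2 mm. The wrist camera is an equidistant fisheye: a pixel r from the principal point sees the ray r / f radians off the axis. A picture is of the moment at which its call begins: read the wrist's pose just before it. get_calibration takes no time and is no camera call.
- job.job_done(): hands the job in, once; it reports no verdict.
The state is a dict: "clock": time; "joints": joint angles; "joint_vel": joint speeds; "joint_efforts": joint torques, N m; "position": TCP position; "ee_rot": TCP orientation; "contact_force": force on the tool from outside, world axes, zero at the start; "wrist_torque": the same for the moment, N m; "gripper_width": finger opening in mm.
Only numpy, scipy, OpenCV 4.12 (cv2) and the standard library are available. Lean on these libraries where they do the work, as an engineer would, in place of code of your own. Each camera call takes 0.05 s, during which the arm holds its last target. There are 200 camera calls.

## Working session

There is one attempt and no reset: what is moved stays moved. The work goes in short steps, Python scripts to look and compute and a tool call to move; the robot and the scene stay as the last step left them, time stands still between calls to the robot, and variables do not carry over. Pictures are saved under pics/ and viewed, about 8 in all and at most 12, crops included, and the job is handed in when it is done.

Besides the shell and the picture viewer there is one more tool, called after "Emit:" by a JSON object that holds its "api" and its "payload", one argument or row to a line. send_rows: Moves the arm, as the interface text tells. Its arguments: {"type":"object","properties":{"steps":{"type":"array","items":{"type":"array","items":{"type":"array","items":{"type":"number"}}}}},"required":["steps"]}

```bash
mkdir -p pics; ls; python3 - <<'E'
from bench import arm, optics
import cv2,numpy as np
s=arm.read_state();print(s)
for n in("scene","top"):
    im,d=optics.get_image(n);cv2.imwrite(f"pics/{n}0.png",im);np.save(f"{n}0.npy",d)
    print(n,optics.get_calibration(n))
print(optics.get_calibration("wrist"))
E
```

```text
pics
{'clock': 0.0, 'joints': array([-1.02540027e+00,  3.85576322e-01,  6.63103295e-03, -5.20742418e-04,
       -1.19398760e+00, -2.58611843e-01]), 'joint_vel': array([-0.00030309,  0.0013801 , -0.00070023,  0.00037716, -0.00115816,
        0.00074958]), 'joint_efforts': array([ 7.16952254e-04, -3.92284584e+01,  1.88399273e+01,  4.18618485e+00,
       -4.65599354e-03, -1.21786681e-05]), 'position': array([ 176.66137817, -598.90791248,  230.20845707]), 'ee_rot': array([-1.42806061e-01,  9.89750084e-01,  1.07780107e-03, -1.95269098e-04]), 'contact_force': array([ 0.62057357, -0.59739758, -0.87623301]), 'wrist_torque': array([-0.00635155, -0.04082125, -0.02896528]), 'gripper_width': 85.16332150861238}
scene {'K': array([[448.3477233 ,   0.        , 272.1298044 ],
       [  0.        , 448.3477233 , 209.83281552],
       [  0.        ,   0.        ,   1.        ]]), 'rvec': array([ 0.61042853,  2.53717346, -1.29072479]), 'tvec': array([ 491.7272184 ,  -15.46763141, 1404.8433928 ])}
top {'K': array([[441.82061669,   0.        , 280.5302014 ],
       [  0.        , 441.82061669, 212.01752697],
       [  0.        ,   0.        ,   1.        ]]), 'rvec': array([ 2.17348348, -2.046548  ,  0.21471187]), 'tvec': array([-118.05231512,  489.82713885, 1360.46836604])}
{'K': array([[325.1922621 ,   0.        , 280.24602305],
       [  0.        , 325.1922621 , 209.9412992 ],
       [  0.        ,   0.        ,   1.        ]]), 'hand_eye': array([[-1.31087334e-03, -9.52566958e-01, -3.04326258e-01,
         7.69414518e+01],
       [ 9.99999046e-01, -1.38110106e-03,  1.55068653e-05,
         4.75859085e-01],
       [-4.35076647e-04, -3.04325947e-01,  9.52567860e-01,
        -1.42877600e+02],
       [ 0.00000000e+00,  0.00000000e+00,  0.00000000e+00,
         1.00000000e+00]])}
```

View pics/top0.png

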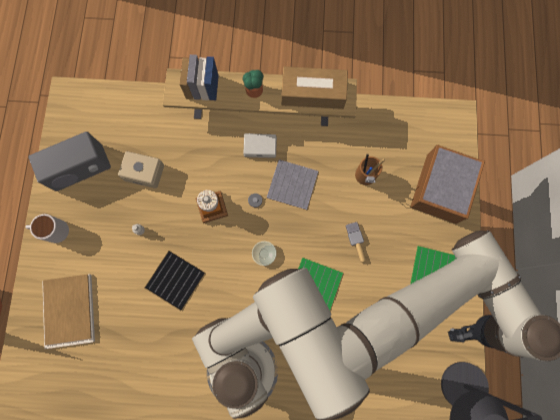

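View pics/scene0.png

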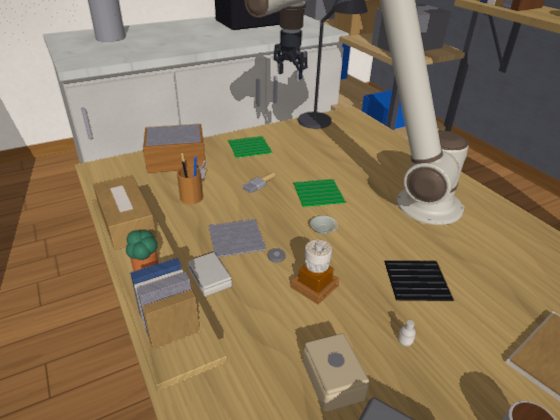

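Top view: the roll and cap on the amber jar in its holder are at (209,203). The grey mat is at (293,185). Lookalikes are the black mat (175,280), the green mats (318,282) and (433,268), and the grey-topped box (450,180). The charger at (140,168) is beige with a disc on it. I'm choosing the stack at (209,203) and the grey mat at (293,185).

```bash
cat > h.py <<'E'
import cv2,numpy as np
from bench import arm,optics
from scipy.spatial.transform import Rotation as Ro
def cloud(n,d):
    c=optics.get_calibration(n);K=c["K"];v,u=np.indices(d.shape)
    P=np.dstack([(u-K[0,2])/K[0,0]*d,(v-K[1,2])/K[1,1]*d,d])
    return (P-c["tvec"])@cv2.Rodrigues(c["rvec"])[0]
E
python3 - <<'E'
from h import *
im=cv2.imread("pics/top0.png");P=cloud("top",np.load("top0.npy"))
print("table",P[330,130],P[240,330]);print("roll px",P[203,209],"box",P[180,450],"mat",P[185,293])
Z=P[...,2];r=np.zeros(Z.shape,bool);r[180:235,185:235]=1
for lo,hi in((117,129),(129,140),(15,35),(50,70)):
    q=P[r&(Z>lo)&(Z<hi)];
    if len(q)>3:
        (c,rad)=cv2.minEnclosingCircle(q[:,:2].astype(np.float32));print(lo,hi,len(q),q.mean(0),np.median(q[:,2]),c,rad,cv2.minAreaRect(q[:,:2].astype(np.float32)))
hsv=cv2.cvtColor(im,cv2.COLOR_BGR2HSV);m=(hsv[...,1]<60)
m[:155]=0;m[215:]=0;m[:,:262]=0;m[:,325:]=0;q=P[m&(Z<12)]
print("mat",len(q),np.median(q[:,2]),cv2.minAreaRect(q[:,:2].astype(np.float32)))
s=im[150:240,180:330];cv2.imwrite("pics/crop1.png",cv2.resize(s,(750,450),interpolation=cv2.INTER_CUBIC))
# scene camera
P=cloud("scene",np.load("scene0.npy"));Z=P[...,2];r=np.zeros(Z.shape,bool);r[235:305,285:345]=1
for lo,hi in((118,129),(129,140),(101,122)):
    q=P[r&(Z>lo)&(Z<hi)];print("scene",lo,len(q),q.mean(0) if len(q) else 0,cv2.minEnclosingCircle(q[:,:2].astype(np.float32)) if len(q) else 0)
E
```

```text
table [100.85208855 361.44865232  -3.1511337 ] [ 423.57907064 -255.24449296   -2.91968496]
roll px [500.93981409 133.71035991  99.60499426] box [ 619.50405885 -611.80381565  101.74991177] mat [ 601.05362927 -124.07070288    2.22179936]
117 129 260 [504.17770822 137.25703508 123.48721729] 123.55310339763803 (505.24578857421875, 136.87525939941406) 31.432626724243164 ((504.662353515625, 137.8507080078125), (61.03594970703125, 58.13112258911133), 49.146324157714844)
129 140 27 [504.28906179 139.44816779 132.43243917] 131.75419871115295 (497.92718505859375, 145.40774536132812) 24.529815673828125 ((498.0545349121094, 145.10580444335938), (41.30020523071289, 27.40403938293457), 5.708293914794922)
15 35 235 [493.33395613 127.32221264  24.90828534] 24.91053547381335 (506.18701171875, 139.0318145751953) 58.31592559814453 ((507.5093688964844, 139.5789031982422), (88.21253967285156, 84.90582275390625), 21.240509033203125)
50 70 109 [491.70910549 127.15339728  60.10230269] 60.75085796674659 (506.172119140625, 138.22567749023438) 41.10725784301758 ((505.7413635253906, 138.89321899414062), (62.29703140258789, 61.63658142089844), 20.305273056030273)
mat 1660 3.6238943972849618 ((610.30029296875, -103.01368713378906), (177.94058227539062, 144.33090209960938), 76.46070861816406)
scene 118 363 [508.80762533 140.79817207 123.87353664] ((506.9708251953125, 138.48707580566406), 32.286216735839844)
scene 129 31 [509.13200769 140.18923785 132.97688844] ((507.13037109375, 138.8335418701172), 9.538496017456055)
scene 101 191 [518.30831145 153.64215262 111.90417819] ((506.7462158203125, 139.23519897460938), 31.982011795043945)
```

View pics/crop1.png

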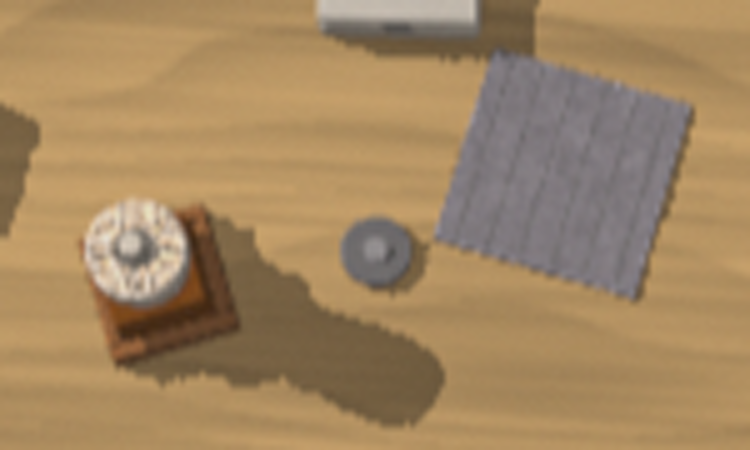

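The crop confirms the choice. The roll with the post through it is at crop (137,250), about (506,138) in the world, with its top at z 124 and the post top at 133. The grey mat is centred at crop (565,174), about (601,-124).

Emit:
{"api": "send_rows", "payload": {
  "steps": [
    [[-2.6,3.05,0,0,1],[-2.6,3.05,0,0,1],[-2.6,3.05,0,0,1],[-2.6,3.05,0,0,1],[-2.6,3.05,0,0,1],[-2.6,3.05,0,0,1],[-2.6,3.05,0,0,1],[-2.6,3.05,0,0,1],[-2.6,3.05,0,0,1],[-2.6,3.05,0,0,1]]
  ]
}}

```text
clock: 0.93
position: [341.2, -223.9, 223.8]
ee_rot: [-0.135, 0.991, 0.005, -0.003]
contact_force: [1.4, -0.8, 0.0]
gripper_width: 85.4
```

Emit:
{"api": "send_rows", "payload": {
  "steps": [
    [[-2.6,3.05,0,0,1],[-2.6,3.05,0,0,1],[-2.6,3.05,0,0,1],[-2.6,3.05,0,0,1],[-2.6,3.05,0,0,1],[-2.6,3.05,0,0,1],[-2.6,3.05,0,0,1]]
  ]
}}

```text
clock: 1.52
position: [458.5, 43.3, 225.7]
ee_rot: [-0.136, 0.991, 0.006, -0.003]
contact_force: [1.6, -0.0, 0.3]
gripper_width: 85.4
```

```bash
cat >> h.py <<'E'
def go(x,y,z=None):
    s=arm.read_state();R=Ro.from_quat(s["ee_rot"]);p=s["position"]
    d=R.inv().apply(np.array([x,y,p[2] if z is None else z])-p)/10
    print("t",round(s["clock"],2),"pos",p.round(1),"tool d cm",d.round(2),"R",R.as_matrix().round(3).tolist(),"j",s["joints"].round(2),"w",round(s["gripper_width"],1),"F",s["contact_force"].round(1),"T",s["wrist_torque"].round(2))
E
python3 -c "
from h import *
go(506.2,138.2,200)"
```

```text
t 1.52 pos [458.5  43.3 225.7] tool d cm [-7.16  7.82  2.64] R [[-0.963, -0.269, -0.007], [-0.269, 0.963, 0.011], [0.004, 0.012, -1.0]] j [ 0.44  0.11 -0.38 -0.01 -1.09 -1.73] w 85.4 F [ 1.6 -0.   0.3] T [-0.08 -0.1  -0.07]
```

Emit:
{"api": "send_rows", "payload": {
  "steps": [
    [[-1.8,1.95,0.6,0,1],[-1.8,1.95,0.6,0,1],[-1.8,1.95,0.6,0,1],[-1.75,1.95,0.6,0,1],[0,0,0,0,1],[0,0,0,0,1]]
  ]
}}

```text
clock: 2.02
position: [508.9, 151.0, 199.0]
ee_rot: [-0.141, 0.99, 0.005, -0.004]
contact_force: [-0.3, -0.2, 0.0]
gripper_width: 85.4
```

```bash
python3 - <<'E'
from h import *
go(506.2,138.2,160)
s=arm.read_state();im,d=optics.get_image("wrist");cv2.imwrite("pics/w1.png",im)
c=optics.get_calibration("wrist");K=c["K"];H=c["hand_eye"]
v,u=np.indices(d.shape);x=(u-K[0,2])/K[0,0];y=(v-K[1,2])/K[1,1];th=np.hypot(x,y);k=np.where(th>0,np.tan(th)/th,1)
P=np.dstack([x*k*d,y*k*d,d])@H[:3,:3].T+H[:3,3]
W=P@Ro.from_quat(s["ee_rot"]).as_matrix().T+s["position"]
ok=(d>0)&(np.hypot(W[...,0]-506,W[...,1]-138)<45)
for lo,hi in((119,128),(130,137)):
    q=W[ok&(W[...,2]>lo)&(W[...,2]<hi)]
    if len(q): print(lo,len(q),np.median(q[:,2]),cv2.minEnclosingCircle(q[:,:2].astype(np.float32)),q[:,:2].min(0),q[:,:2].max(0))
E
```

```text
t 2.02 pos [508.9 151.  199. ] tool d cm [ 0.59 -1.2   3.89] R [[-0.96, -0.279, -0.009], [-0.279, 0.96, 0.01], [0.006, 0.012, -1.0]] j [ 0.59  0.25 -0.26 -0.01 -1.06 -1.87] w 85.4 F [-0.3 -0.2  0. ] T [-0.04  0.04 -0.02]
119 4757 124.2534510982237 ((507.6383972167969, 137.91921997070312), 31.03690528869629) [477.22486871 107.20750762] [537.93871202 168.76192627]
130 395 133.14902568079523 ((508.98175048828125, 139.4269561767578), 7.891831874847412) [501.21436203 131.58872067] [516.44119937 147.3088642 ]
```

View pics/w1.png

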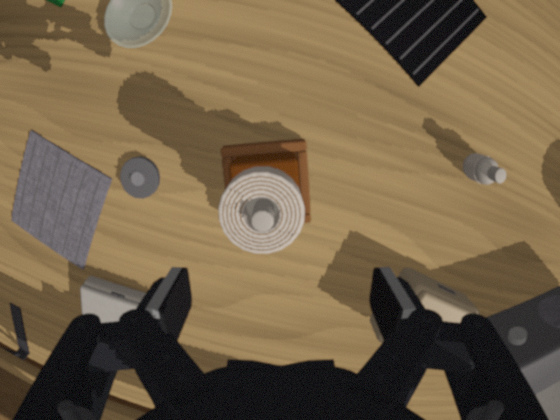

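The wrist view shows the roll at (262,210), centred under the jaw line and clear of everything else. It measures (507.6,138), top at z 124.3, which agrees with the other cameras.

Emit:
{"api": "send_rows", "payload": {
  "steps": [
    [[0.3,-0.65,0.6,0,1],[0.2,-0.6,0.6,0,1],[0,0,0.6,0,1],[0,0,0.6,0,1],[0,0,0,0,1],[0,0,0,0,1]]
  ]
}}

```text
clock: 2.57
position: [504.9, 131.6, 172.7]
ee_rot: [-0.138, 0.99, 0.006, -0.004]
contact_force: [0.4, 0.1, 0.7]
gripper_width: 85.7
```

```bash
python3 -c "
from h import *
go(507.3,138.3,96)"
```

```text
t 2.57 pos [504.9 131.6 172.7] tool d cm [-0.47  0.49  7.67] R [[-0.962, -0.274, -0.01], [-0.274, 0.962, 0.01], [0.007, 0.012, -1.0]] j [ 0.56  0.27 -0.32 -0.02 -0.99 -1.84] w 85.7 F [0.4 0.1 0.7] T [ 0.01 -0.03  0.03]
```

Emit:
{"api": "send_rows", "payload": {
  "steps": [
    [[-0.25,0.25,0.8,0,1],[-0.15,0.2,0.8,0,1],[0,0,0.8,0,1],[0,0,0.8,0,1],[0,0,0,0,1],[0,0,0,0,1]]
  ]
}}

```text
clock: 3.07
position: [507.6, 138.0, 137.3]
ee_rot: [-0.138, 0.99, 0.006, -0.004]
contact_force: [0.0, 0.3, 0.3]
gripper_width: 85.3
```

```bash
python3 -c "
from h import *
go(507.3,138.3,96)"
```

```text
t 3.07 pos [507.6 138.  137.3] tool d cm [-0.01 -0.02  4.13] R [[-0.962, -0.274, -0.01], [-0.274, 0.962, 0.01], [0.006, 0.012, -1.0]] j [ 0.57  0.31 -0.35 -0.02 -0.91 -1.85] w 85.3 F [0.  0.3 0.3] T [-0.03 -0.02  0.01]
```

Emit:
{"api": "send_rows", "payload": {
  "steps": [
    [[0,0,0.8,0,1],[0,0,0.8,0,1],[0,0,0.8,0,1],[0,0,0.8,0,1],[0,0,0.5,0,1],[0,0,0,0,1],[0,0,0,0,1]]
  ]
}}

```text
clock: 3.65
position: [507.1, 138.5, 95.7]
ee_rot: [-0.138, 0.99, 0.005, -0.004]
contact_force: [-0.5, 0.5, 0.5]
gripper_width: 85.1
```

```bash
python3 -c "
from h import *
go(507.3,138.3,96)"
```

```text
t 3.65 pos [507.1 138.5  95.7] tool d cm [-0.02 -0.02 -0.03] R [[-0.962, -0.274, -0.01], [-0.274, 0.962, 0.009], [0.007, 0.012, -1.0]] j [ 0.57  0.36 -0.4  -0.02 -0.81 -1.85] w 85.1 F [-0.5  0.5  0.5] T [-0.03 -0.01 -0.03]
```

Close on the roll.

Emit:
{"api": "send_rows", "payload": {
  "steps": [
    [[0,0,0,0,0],[0,0,0,0,0],[0,0,0,0,0],[0,0,0,0,0],[0,0,0,0,0],[0,0,0,0,0],[0,0,0,0,0],[0,0,0,0,0]]
  ]
}}

```text
clock: 4.32
position: [507.6, 138.7, 97.0]
ee_rot: [-0.138, 0.99, 0.006, -0.003]
contact_force: [-0.3, -0.8, -0.3]
gripper_width: 60.6
```

```bash
python3 -c "
from h import *
go(507.3,138.3,96)"
```

```text
t 4.32 pos [507.6 138.7  97. ] tool d cm [ 0.04 -0.03  0.1 ] R [[-0.962, -0.274, -0.008], [-0.274, 0.962, 0.011], [0.005, 0.013, -1.0]] j [ 0.57  0.36 -0.4  -0.02 -0.81 -1.85] w 60.6 F [-0.3 -0.8 -0.3] T [-0.03 -0.01  0.04]
```

Emit:
{"api": "send_rows", "payload": {
  "steps": [
    [[0,0,-0.5,0,0],[0,0,-0.8,0,0],[0,0,-0.8,0,0],[0,0,-0.8,0,0],[0,0,-0.8,0,0],[0,0,-0.8,0,0],[0,0,-0.8,0,0],[0,0,0,0,0]]
  ]
}}

```text
clock: 4.98
position: [508.8, 138.4, 157.0]
ee_rot: [-0.139, 0.99, 0.006, -0.002]
contact_force: [0.3, -0.3, -0.6]
gripper_width: 60.8
```

```bash
python3 - <<'E'
from h import *
go(601,-124,110)
for n in ("wrist","scene"):
    im,d=optics.get_image(n);cv2.imwrite(f"pics/{n}2.png",im)
s=im[170:330,220:420];w=cv2.imread("pics/wrist2.png")
cv2.imwrite("pics/c2.png",np.hstack([cv2.resize(s,(450,360)),cv2.resize(w,(350,360))]))
E
```

```text
t 4.98 pos [508.8 138.4 157. ] tool d cm [ -1.67 -27.82   4.34] R [[-0.962, -0.274, -0.006], [-0.274, 0.962, 0.012], [0.002, 0.013, -1.0]] j [ 0.57  0.29 -0.33 -0.02 -0.95 -1.85] w 60.8 F [ 0.3 -0.3 -0.6] T [-0.02 -0.    0.01]
```

View pics/c2.png

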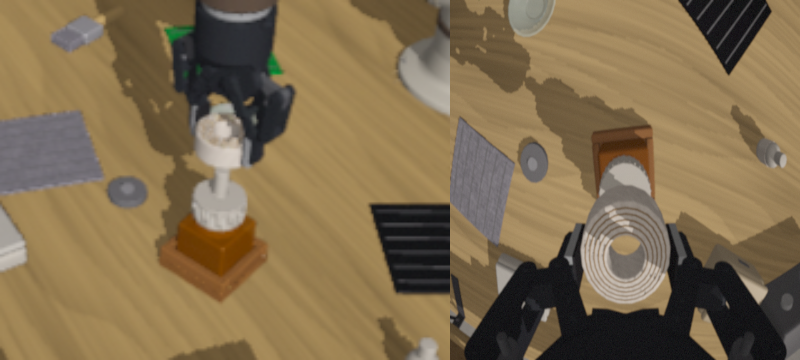

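The roll is held level between the pads (scene crop (218,140)). It is clear of the post, and the jar is still in its holder.

Emit:
{"api": "send_rows", "payload": {
  "steps": [
    [[0,-1.5,0,0,0],[-0.2,-2.8,0,0,0],[-0.2,-2.8,0,0,0],[-0.2,-2.8,0,0,0],[-0.2,-2.8,0,0,0],[-0.2,-2.8,0,0,0],[-0.2,-2.8,0,0,0],[-0.2,-2.8,0,0,0],[-0.2,-2.5,0,0,0],[0,-1.2,0,0,0]]
  ]
}}

```text
clock: 5.92
position: [590.9, -103.4, 145.0]
ee_rot: [-0.142, 0.99, 0.007, -0.01]
contact_force: [-0.0, 0.1, -1.3]
gripper_width: 61.1
```

Emit:
{"api": "send_rows", "payload": {
  "steps": [
    [[0,-0.4,0.8,0,0],[0,0,0.8,0,0],[0,0,0.8,0,0],[0,0,0.8,0,0],[0,0,0,0,0],[0,0,0,0,0]]
  ]
}}

```text
clock: 6.42
position: [588.2, -105.9, 105.8]
ee_rot: [-0.141, 0.99, 0.008, -0.014]
contact_force: [-0.6, 1.0, 0.2]
gripper_width: 60.9
```

```bash
python3 - <<'E'
from h import *
go(601,-124,50)
s=arm.read_state();im,d=optics.get_image("wrist");cv2.imwrite("pics/w3.png",im)
c=optics.get_calibration("wrist");K=c["K"];H=c["hand_eye"]
v,u=np.indices(d.shape);x=(u-K[0,2])/K[0,0];y=(v-K[1,2])/K[1,1];th=np.hypot(x,y);k=np.where(th>0,np.tan(th)/th,1)
P=np.dstack([x*k*d,y*k*d,d])@H[:3,:3].T+H[:3,3]
W=P@Ro.from_quat(s["ee_rot"]).as_matrix().T+s["position"]
r=(np.hypot(P[...,0],P[...,1])<30)&(d>0)&(W[...,2]>s["position"][2]+10)&(W[...,2]<s["position"][2]+45)
q=W[r];m=np.median(q[:,2]);q=q[abs(q[:,2]-m)<4];A=np.c_[q[:,:2]-q[:,:2].mean(0),np.ones(len(q))]
print("roll top z",m,"slopes",np.linalg.lstsq(A,q[:,2],rcond=None)[0],cv2.minEnclosingCircle(q[:,:2].astype(np.float32)))
hsv=cv2.cvtColor(im,cv2.COLOR_BGR2HSV)
mm=(hsv[...,1]<60)&(d>0)&(W[...,2]<8)&(abs(W[...,0]-601)<110)&(abs(W[...,1]+124)<110)
mm=cv2.morphologyEx(mm.astype(np.uint8),cv2.MORPH_OPEN,np.ones((5,5)))
q=W[mm>0];print("mat",len(q),np.median(q[:,2]),cv2.minAreaRect(q[:,:2].astype(np.float32)))
E
```

```text
t 6.42 pos [ 588.2 -105.9  105.8] tool d cm [-0.86 -2.2   5.52] R [[-0.96, -0.279, -0.029], [-0.28, 0.96, 0.011], [0.025, 0.019, -1.0]] j [ 0.09  0.47 -0.2  -0.02 -0.94 -1.36] w 60.9 F [-0.6  1.   0.2] T [-0.07 -0.06 -0.  ]
roll top z 133.68657069827827 slopes [-2.14390408e-02  5.42190341e-03  1.33716738e+02] ((588.9750366210938, -106.22052764892578), 30.021686553955078)
mat 18353 4.290300236839045 ((607.2874755859375, -121.5521011352539), (141.7787322998047, 142.56036376953125), 76.50369262695312)
```

View pics/w3.png

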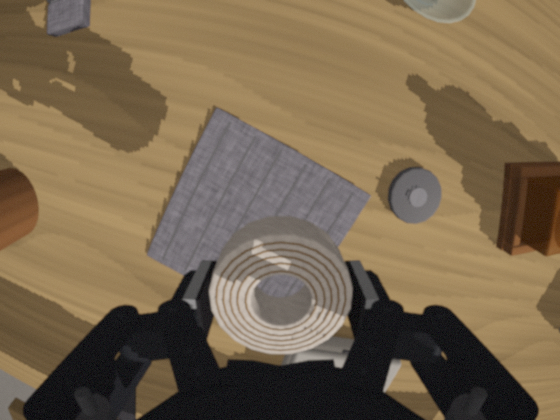

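The wrist view shows the roll held over the near corner of the grey mat, whose centre is at about (260,200) px. I'm moving 2 cm further in and then down. The wrist camera puts the roll's underside about 2.9 mm above TCP.

Emit:
{"api": "send_rows", "payload": {
  "steps": [
    [[-0.3,-0.5,0.5,0,0],[-0.3,-0.5,0.9,0,0],[-0.3,-0.5,0.9,0,0],[-0.1,-0.2,0.9,0,0],[0,0,0.9,0,0],[0,0,0.9,0,0],[0,0,0,0,0],[0,0,0,0,0]]
  ]
}}

```text
clock: 7.13
position: [603.1, -118.9, 49.9]
ee_rot: [-0.142, 0.99, 0.008, -0.013]
contact_force: [-0.2, 0.5, -0.5]
gripper_width: 61.0
```

```bash
python3 -c "
from h import *
go(602,-119,2.5)"
```

```text
t 7.13 pos [ 603.1 -118.9   49.9] tool d cm [-0.01 -0.07  4.74] R [[-0.959, -0.281, -0.028], [-0.281, 0.96, 0.012], [0.024, 0.019, -1.0]] j [ 0.06  0.56 -0.2  -0.02 -0.84 -1.34] w 61.0 F [-0.2  0.5 -0.5] T [-0.01 -0.05  0.06]
```

Emit:
{"api": "send_rows", "payload": {
  "steps": [
    [[0,0,0.8,0,0],[0,0,0.8,0,0],[0,0,0.8,0,0],[0,0,0.8,0,0],[0,0,0.6,0,0],[0,0,0.2,0,0],[0,0,0,0,0],[0,0,0,0,0]]
  ]
}}

```text
clock: 7.8
position: [601.7, -118.2, 5.7]
ee_rot: [-0.142, 0.99, 0.008, -0.013]
contact_force: [-0.3, 0.1, -1.1]
gripper_width: 60.9
```

```bash
python3 -c "
from h import *
go(602,-119,2.5)"
```

```text
t 7.8 pos [ 601.7 -118.2    5.7] tool d cm [-0.01 -0.09  0.32] R [[-0.959, -0.282, -0.028], [-0.282, 0.959, 0.011], [0.024, 0.019, -1.0]] j [ 0.06  0.61 -0.24 -0.02 -0.75 -1.33] w 60.9 F [-0.3  0.1 -1.1] T [-0.03 -0.04  0.03]
```

Emit:
{"api": "send_rows", "payload": {
  "steps": [
    [[0,0,0.15,0,0],[0,0,0.12,0,0],[0,0,0,0,0],[0,0,0,0,0]]
  ]
}}

```text
clock: 8.13
position: [602.6, -118.1, 3.8]
ee_rot: [-0.143, 0.99, 0.007, -0.012]
contact_force: [0.5, 0.3, -0.7]
gripper_width: 60.5
```

```bash
python3 -c "
from h import *
go(602,-119,2.5)"
```

```text
t 8.13 pos [ 602.6 -118.1    3.8] tool d cm [ 0.08 -0.07  0.13] R [[-0.959, -0.282, -0.026], [-0.282, 0.959, 0.011], [0.022, 0.018, -1.0]] j [ 0.06  0.62 -0.24 -0.02 -0.74 -1.33] w 60.5 F [ 0.5  0.3 -0.7] T [-0.04 -0.11  0.02]
```

Emit:
{"api": "send_rows", "payload": {
  "steps": [
    [[0,0,0.15,0,0],[0,0,0.15,0,0],[0,0,0,0,0],[0,0,0,0,0]]
  ]
}}

```text
clock: 8.47
position: [603.2, -118.1, 1.8]
ee_rot: [-0.143, 0.99, 0.007, -0.011]
contact_force: [0.1, -0.2, -0.5]
gripper_width: 61.1
```

Emit:
{"api": "send_rows", "payload": {
  "steps": [
    [[0,0,0.1,0,0],[0,0,0,0,0],[0,0,0,0,1],[0,0,0,0,1],[0,0,0,0,1],[0,0,0,0,1],[0,0,0,0,1],[0,0,0,0,1],[0,0,0,0,1]]
  ]
}}

```text
clock: 9.22
position: [603.6, -118.2, 1.3]
ee_rot: [-0.143, 0.99, 0.007, -0.011]
contact_force: [-0.1, 0.2, -0.2]
gripper_width: 85.5
```

Emit:
{"api": "send_rows", "payload": {
  "steps": [
    [[0,0,-0.5,0,1],[0,0,-0.8,0,1],[0,0,-1,0,1],[0,0,-1.5,0,1],[0,0,-2,0,1],[0,0,-2,0,1],[0,0,-2,0,1],[0,0,-2,0,1],[0,0,-2,0,1],[0,0,-2,0,1]]
  ]
}}

```text
clock: 10.05
position: [605.0, -120.2, 169.7]
ee_rot: [-0.143, 0.99, 0.007, -0.013]
contact_force: [0.4, -0.3, -0.6]
gripper_width: 85.1
```

```bash
cat >> h.py <<'E'
def wrist():
    s=arm.read_state();im,d=optics.get_image("wrist");c=optics.get_calibration("wrist");K=c["K"];H=c["hand_eye"]
    v,u=np.indices(d.shape);x=(u-K[0,2])/K[0,0];y=(v-K[1,2])/K[1,1];th=np.hypot(x,y);k=np.where(th>0,np.tan(th)/th,1)
    P=np.dstack([x*k*d,y*k*d,d])@H[:3,:3].T+H[:3,3]
    return im,d,P,P@Ro.from_quat(s["ee_rot"]).as_matrix().T+s["position"]
E
python3 - <<'E'
from h import *
go(508,138.8,180)
im,d,P,W=wrist();cv2.imwrite("pics/w4.png",im)
q=W[(d>0)&(np.hypot(W[...,0]-603,W[...,1]+118)<45)&(W[...,2]>22)&(W[...,2]<36)]
A=np.c_[q[:,:2]-q[:,:2].mean(0),np.ones(len(q))]
print(len(q),cv2.minEnclosingCircle(q[:,:2].astype(np.float32)),np.linalg.lstsq(A,q[:,2],rcond=None)[0])
E
```

```text
t 10.05 pos [ 605.  -120.2  169.7] tool d cm [ 2.01 27.6  -0.48] R [[-0.959, -0.282, -0.028], [-0.282, 0.959, 0.011], [0.024, 0.018, -1.0]] j [ 0.06  0.43 -0.07 -0.01 -1.09 -1.34] w 85.1 F [ 0.4 -0.3 -0.6] T [-0.03 -0.12  0.09]
2904 ((603.5758666992188, -117.64620208740234), 30.789499282836914) [ 5.92673025e-04 -6.09330945e-04  2.90562785e+01]
```

The roll lies flat on the mat: top at z 29.06 with zero slope, at (603.6,-117.6). I'm going back to the jar.

Emit:
{"api": "send_rows", "payload": {
  "steps": [
    [[0,1.5,0,0,1],[0.2,2.8,0,0,1],[0.2,2.8,0,0,1],[0.2,2.8,0,0,1],[0.2,2.8,0,0,1],[0.2,2.8,0,0,1],[0.2,2.8,0,0,1],[0.2,2.8,0,0,1],[0.2,2.5,0,0,1],[0,1.2,0,0,1]]
  ]
}}

```text
clock: 10.93
position: [518.7, 122.0, 190.3]
ee_rot: [-0.141, 0.99, 0.006, 0.001]
contact_force: [0.5, -0.2, -0.6]
gripper_width: 85.6
```

Emit:
{"api": "send_rows", "payload": {
  "steps": [
    [[0,0.4,0,0,1],[0,0,0,0,1],[0,0,0,0,1]]
  ]
}}

```text
clock: 11.18
position: [515.8, 129.1, 192.3]
ee_rot: [-0.144, 0.99, 0.007, 0.002]
contact_force: [-1.2, -0.3, 0.1]
gripper_width: 85.5
```

```bash
python3 - <<'E'
from h import *
go(508,138.8,120)
im,d,P,W=wrist();cv2.imwrite("pics/w5.png",im)
ok=(d>0)&(np.hypot(W[...,0]-508,W[...,1]-138.5)<45)
for lo,hi in((95,104),(130,137)):
    q=W[ok&(W[...,2]>lo)&(W[...,2]<hi)]
    print(lo,len(q),np.median(q[:,2]),cv2.minEnclosingCircle(q[:,:2].astype(np.float32)))
im,d=optics.get_image("scene");P=cloud("scene",d);Z=P[...,2];r=np.zeros(Z.shape,bool);r[235:305,285:345]=1
for lo,hi in((96,103),(129,140)):
    q=P[r&(Z>lo)&(Z<hi)];print("scene",lo,len(q),cv2.minEnclosingCircle(q[:,:2].astype(np.float32)) if len(q) else 0)
E
```

```text
t 11.18 pos [515.8 129.1 192.3] tool d cm [0.51 1.06 7.24] R [[-0.959, -0.284, 0.001], [-0.284, 0.959, 0.014], [-0.005, 0.013, -1.0]] j [ 0.54  0.26 -0.28 -0.01 -1.03 -1.82] w 85.5 F [-1.2 -0.3  0.1] T [-0.05  0.01  0.06]
95 3201 99.28888306797592 ((509.4542541503906, 139.53677368164062), 28.42499542236328)
130 417 133.12882916682082 ((508.8328552246094, 139.37193298339844), 7.850311279296875)
scene 96 249 ((507.5622253417969, 138.33514404296875), 29.47699546813965)
scene 129 29 ((508.0231018066406, 140.40455627441406), 8.86906623840332)
```

Emit:
{"api": "send_rows", "payload": {
  "steps": [
    [[0.3,0.55,0.8,0,1],[0.2,0.5,0.8,0,1],[0,0,0.8,0,1],[0,0,0.8,0,1],[0,0,0.8,0,1],[0,0,0,0,1],[0,0,0,0,1]]
  ]
}}

```text
clock: 11.87
position: [507.2, 134.9, 145.8]
ee_rot: [-0.14, 0.99, 0.006, -0.001]
contact_force: [0.7, -0.7, 0.4]
gripper_width: 85.2
```

```bash
python3 -c "
from h import *
go(508.5,139.2,68)"
```

```text
t 11.87 pos [507.2 134.9 145.8] tool d cm [-0.24  0.29  7.78] R [[-0.961, -0.277, -0.003], [-0.277, 0.961, 0.011], [-0.0, 0.012, -1.0]] j [ 0.56  0.3  -0.35 -0.01 -0.92 -1.84] w 85.2 F [ 0.7 -0.7  0.4] T [-0.02  0.01 -0.02]
```

Emit:
{"api": "send_rows", "payload": {
  "steps": [
    [[-0.1,0.15,0.7,0,1],[-0.1,0.1,0.8,0,1],[0,0,0.8,0,1],[0,0,0.8,0,1],[0,0,0.8,0,1],[0,0,0.8,0,1],[0,0,0.8,0,1],[0,0,0,0,1],[0,0,0,0,1]]
  ]
}}

```text
clock: 12.62
position: [508.7, 138.8, 84.3]
ee_rot: [-0.14, 0.99, 0.006, -0.001]
contact_force: [0.5, -0.9, 0.9]
gripper_width: 85.1
```

```bash
python3 -c "
from h import *
go(508.5,139.2,68)"
```

```text
t 12.62 pos [508.7 138.8  84.3] tool d cm [0.01 0.03 1.63] R [[-0.961, -0.277, -0.004], [-0.277, 0.961, 0.011], [0.0, 0.011, -1.0]] j [ 0.57  0.38 -0.42 -0.02 -0.77 -1.85] w 85.1 F [ 0.5 -0.9  0.9] T [-0.04 -0.05  0.01]
```

Emit:
{"api": "send_rows", "payload": {
  "steps": [
    [[0,0.02,0.6,0,1],[0,0,0.5,0,1],[0,0,0.2,0,1],[0,0,0,0,1],[0,0,0,0,1]]
  ]
}}

```text
clock: 13.03
position: [509.2, 139.4, 70.5]
ee_rot: [-0.14, 0.99, 0.006, -0.0]
contact_force: [0.1, -0.1, -0.1]
gripper_width: 85.3
```

Emit:
{"api": "send_rows", "payload": {
  "steps": [
    [[0,0,0,0,0],[0,0,0,0,0],[0,0,0,0,0],[0,0,0,0,0],[0,0,0,0,0],[0,0,0,0,0],[0,0,0,0,0],[0,0,0,0,0],[0,0,0,0,0]]
  ]
}}

```text
clock: 13.78
position: [509.7, 139.2, 71.6]
ee_rot: [-0.14, 0.99, 0.006, 0.001]
contact_force: [0.3, -0.1, -0.3]
gripper_width: 54.2
```

```bash
python3 -c "
from h import *
go(508.5,139.2,68)
im,d=optics.get_image('scene');cv2.imwrite('pics/c6.png',cv2.resize(im[180:320,240:400],(686,600)))"
```

```text
t 13.78 pos [509.7 139.2  71.6] tool d cm [0.11 0.03 0.36] R [[-0.961, -0.277, -0.001], [-0.277, 0.961, 0.011], [-0.003, 0.011, -1.0]] j [ 0.57  0.4  -0.43 -0.01 -0.74 -1.85] w 54.2 F [ 0.3 -0.1 -0.3] T [-0.22 -0.08  0.01]
```

View pics/c6.png

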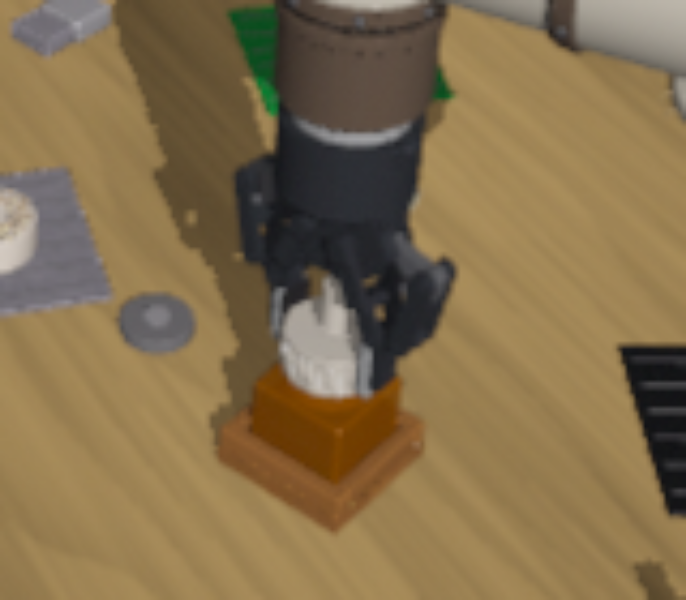

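The fingers hold the skirt (crop (325,345)) at 54.2 mm, close to the expected 55. The jar is seated and the roll is on the mat. I'm starting the turn, counter-clockwise from above, which is negative about tool z.

Emit:
{"api": "send_rows", "payload": {
  "steps": [
    [[0,0,0,-0.06,0],[0,0,0,-0.06,0],[0,0,0,-0.06,0],[0,0,0,-0.06,0],[0,0,0,-0.06,0]]
  ]
}}

```text
clock: 14.25
position: [509.9, 139.7, 72.4]
ee_rot: [-0.291, 0.957, 0.006, 0.002]
contact_force: [-0.9, 0.4, 1.4]
gripper_width: 54.4
```

```bash
python3 -c "
from h import *
go(508.5,139.2,71)"
```

```text
t 14.25 pos [509.9 139.7  72.4] tool d cm [0.14 0.04 0.14] R [[-0.831, -0.557, 0.0], [-0.557, 0.831, 0.013], [-0.007, 0.011, -1.0]] j [ 0.57  0.4  -0.43 -0.02 -0.74 -1.54] w 54.4 F [-0.9  0.4  1.4] T [-0.11  0.13 -0.16]
```

Emit:
{"api": "send_rows", "payload": {
  "steps": [
    [[0,0,0,-0.06,0],[0,0,0,-0.06,0],[0,0,0,-0.06,0],[0,0,0,-0.06,0],[0,0,0,-0.06,0]]
  ]
}}

```text
clock: 14.67
position: [510.1, 140.5, 73.3]
ee_rot: [-0.436, 0.9, 0.006, 0.004]
contact_force: [-1.1, -0.3, 1.4]
gripper_width: 54.0
```

```bash
python3 -c "
from h import *
go(508.5,139.2,71)"
```

```text
t 14.67 pos [510.1 140.5  73.3] tool d cm [0.2  0.04 0.22] R [[-0.619, -0.785, 0.001], [-0.785, 0.619, 0.015], [-0.012, 0.008, -1.0]] j [ 0.57  0.4  -0.43 -0.02 -0.74 -1.22] w 54.0 F [-1.1 -0.3  1.4] T [ 0.06  0.14 -0.12]
```

Emit:
{"api": "send_rows", "payload": {
  "steps": [
    [[0,0,0,-0.06,0],[0,0,0,-0.06,0],[0,0,0,-0.06,0]]
  ]
}}

```text
clock: 14.92
position: [509.9, 141.2, 73.9]
ee_rot: [-0.519, 0.855, 0.006, 0.004]
contact_force: [-1.6, -0.5, 3.2]
gripper_width: 54.2
```

```bash
python3 -c "
from h import *
go(508.5,139.2,71)"
```

```text
t 14.92 pos [509.9 141.2  73.9] tool d cm [0.25 0.03 0.29] R [[-0.461, -0.887, 0.001], [-0.887, 0.461, 0.016], [-0.014, 0.006, -1.0]] j [ 0.57  0.39 -0.43 -0.02 -0.74 -1.04] w 54.2 F [-1.6 -0.5  3.2] T [-0.13  0.6   0.02]
```

Emit:
{"api": "send_rows", "payload": {
  "steps": [
    [[0,0,0,-0.06,0],[0,0,0,-0.06,0]]
  ]
}}

```text
clock: 15.08
position: [509.7, 141.3, 75.0]
ee_rot: [-0.572, 0.82, 0.006, 0.005]
contact_force: [-1.4, -0.7, 3.5]
gripper_width: 54.0
```

```bash
python3 -c "
from h import *
go(508.5,139.2,71)"
```

```text
t 15.08 pos [509.7 141.3  75. ] tool d cm [0.24 0.04 0.4 ] R [[-0.346, -0.938, 0.001], [-0.938, 0.346, 0.015], [-0.015, 0.005, -1.0]] j [ 0.57  0.39 -0.42 -0.02 -0.74 -0.91] w 54.0 F [-1.4 -0.7  3.5] T [-0.16  0.46 -0.02]
```

Emit:
{"api": "send_rows", "payload": {
  "steps": [
    [[0,0,0,-0.06,0],[0,0,0,-0.05,0],[0,0,0,0,0]]
  ]
}}

```text
clock: 15.33
position: [509.1, 141.3, 75.4]
ee_rot: [-0.619, 0.785, 0.006, 0.005]
contact_force: [0.1, -0.4, -0.3]
gripper_width: 54.1
```

```bash
python3 -c "
from h import *
go(508.5,139.2,71)"
```

```text
t 15.33 pos [509.1 141.3  75.4] tool d cm [0.23 0.01 0.43] R [[-0.234, -0.972, -0.0], [-0.972, 0.234, 0.016], [-0.015, 0.004, -1.0]] j [ 0.57  0.39 -0.42 -0.02 -0.75 -0.79] w 54.1 F [ 0.1 -0.4 -0.3] T [-0.07 -0.06  0.04]
```

The turn is 60.4° (1.05 rad) in total. The cap has risen 3.8 mm and the force and torque fell to zero, so the threads have let go. I'm lifting gently and watching the force for any weight from the jar.

Emit:
{"api": "send_rows", "payload": {
  "steps": [
    [[0,0,-0.3,0,0],[0,0,-0.3,0,0],[0,0,-0.3,0,0]]
  ]
}}

```text
clock: 15.58
position: [508.6, 141.1, 84.2]
ee_rot: [-0.617, 0.787, 0.006, 0.004]
contact_force: [0.4, 0.2, 0.2]
gripper_width: 54.1
```

```bash
python3 -c "
from h import *
go(508.5,139.2,106.5)"
```

```text
t 15.58 pos [508.6 141.1  84.2] tool d cm [ 0.15 -0.02 -2.23] R [[-0.237, -0.971, -0.002], [-0.971, 0.237, 0.015], [-0.014, 0.005, -1.0]] j [ 0.57  0.38 -0.42 -0.02 -0.77 -0.8 ] w 54.1 F [0.4 0.2 0.2] T [-0.01 -0.04  0.03]
```

Emit:
{"api": "send_rows", "payload": {
  "steps": [
    [[0,0,-0.4,0,0],[0,0,-0.4,0,0],[0,0,-0.4,0,0],[0.05,0,-0.4,0,0],[0.05,0,-0.3,0,0],[0,0,0,0,0],[0,0,0,0,0]]
  ]
}}

```text
clock: 16.17
position: [509.3, 140.2, 107.1]
ee_rot: [-0.617, 0.787, 0.006, 0.006]
contact_force: [0.2, 0.1, -0.7]
gripper_width: 54.4
```

```bash
python3 - <<'E'
from h import *
go(508.5,139.2,106.5)
im,d=optics.get_image('scene');P=cloud("scene",d)
cv2.imwrite('pics/c7.png',cv2.resize(im[180:320,240:400],(686,600)))
Z=P[...,2];r=np.zeros(Z.shape,bool);r[225:310,285:345]=1
hsv=cv2.cvtColor(im,cv2.COLOR_BGR2HSV)
w=r&(hsv[...,1]<70)&(hsv[...,2]>110)&(np.hypot(P[...,0]-508,P[...,1]-139)<45)
am=r&(hsv[...,1]>=120)&(np.hypot(P[...,0]-508,P[...,1]-139)<26)
for n,m in(("white",w),("amber",am)):
    print(n,m.sum(),np.percentile(Z[m],[1,5,20,50,80,95,99]).round(1))
q=P[w&(Z>104)&(Z<134)];print("skirt",cv2.minEnclosingCircle(q[:,:2].astype(np.float32)))
im,d,Pw,W=wrist();ok=(d>0)&(np.hypot(W[...,0]-508,W[...,1]-139)<27)
q=W[ok&(W[...,2]>128)&(W[...,2]<140)];A=np.c_[q[:,:2]-q[:,:2].mean(0),np.ones(len(q))]
print("cap top",len(q),np.median(q[:,2]),np.linalg.lstsq(A,q[:,2],rcond=None)[0].round(4))
h=(d>0)&(np.hypot(W[...,0]-508,W[...,1]-139)<65)&(W[...,2]>50)&(W[...,2]<70);print("shoulder z",h.sum(),np.median(W[h][:,2]) if h.any() else 0)
E
```

```text
t 16.17 pos [509.3 140.2 107.1] tool d cm [0.12 0.05 0.06] R [[-0.239, -0.971, 0.001], [-0.971, 0.239, 0.017], [-0.017, 0.003, -1.0]] j [ 0.57  0.35 -0.39 -0.02 -0.82 -0.8 ] w 54.4 F [ 0.2  0.1 -0.7] T [-0.06  0.01  0.01]
white 558 [ 75.8 112.2 122.3 134.2 139.7 164.9 168.7]
amber 265 [61.2 62.3 64.8 71.  86.3 91.8 94.8]
skirt ((509.54998779296875, 143.5811004638672), 34.512794494628906)
cap top 8796 134.71567814011462 [1.830000e-02 3.380000e-02 1.346354e+02]
shoulder z 4204 62.26954747449366
```

View pics/c7.png

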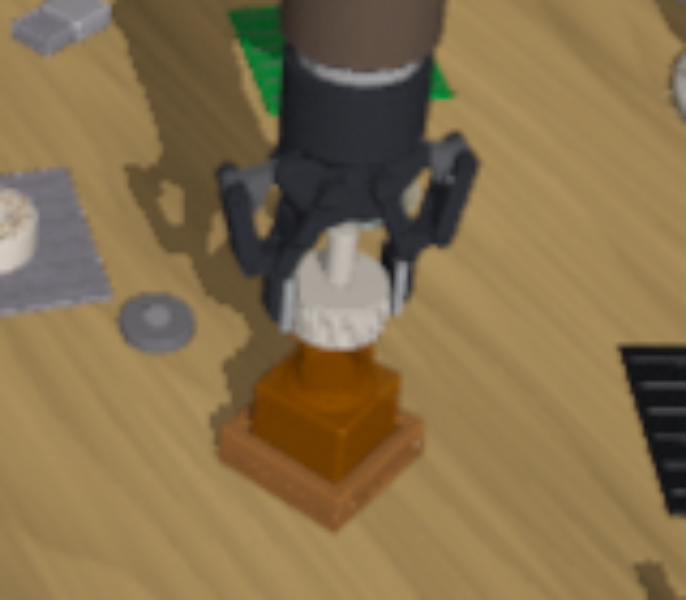

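The cap is held above the open mouth (crop (342,310)). The jar is seated with its shoulder at z 62.3, the roll is on the mat and the other things in the crop haven't moved. I'll do one robust levelness check, then hand in.

```bash
python3 - <<'E'
from h import *
im,d,P,W=wrist();r=np.hypot(W[...,0]-509.3,W[...,1]-140.2)
q=W[(d>0)&(r<24)&(r>11)&(W[...,2]>128)&(W[...,2]<140)]
for _ in range(6):
    A=np.c_[q[:,:2]-[509.3,140.2],np.ones(len(q))];c=np.linalg.lstsq(A,q[:,2],rcond=None)[0];e=abs(A@c-q[:,2]);q=q[e<max(.6,1.5*np.median(e))]
print(len(q),c.round(4),q.min(0).round(1),q.max(0).round(1))
im,d=optics.get_image("top");T=cloud("top",d);a=cv2.absdiff(im,cv2.imread("pics/top0.png")).max(2)
go(509,139.5,106.5)
E
```

```text
4072 [8.700000e-03 1.340000e-02 1.346412e+02] [485.3 116.2 133.7] [533.1 163.4 135.6]
t 16.37 pos [509.1 140.1 106.6] tool d cm [ 0.06 -0.    0.01] R [[-0.239, -0.971, 0.001], [-0.971, 0.239, 0.017], [-0.016, 0.003, -1.0]] j [ 0.57  0.35 -0.39 -0.02 -0.82 -0.8 ] w 53.9 F [-1.1 -0.7 -0.7] T [-0.03  0.01 -0.06]
```

The cap is level within 0.9°, with its rim at about z 108.5, 16 mm above the mouth. I'm handing in.

```bash
python3 -c "
from bench import job
print(job.job_done())"
```

```text
the job is handed in; nothing more can be done
None
```

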